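# Find the coaster that rocks and slide it into the V-shaped stop

### The arm

A 6-joint arm with a two-finger parallel gripper is mounted at the origin on a cart in front of the work surface, level with it; the furniture and walls round the work are solid. World frame = base frame: x ahead of the robot, y to its left, z up, the work surface at z = 0. Lengths are in m, angles in rad, forces in N, time in s.
With the tool pointing down it reaches from about 0.3 to 1 m from the base axis. Payload 5.1 kg.
Tool frame: the origin (TCP) lies midway between the tips of the shut fingers; the grasp point (between the pads) lies 19 mm behind it (r.grip_depth is the distance from the TCP to the grasp point, in m); z points along the fingers, y is the line along which they close (so a half turn about z gives the same grasp; the last joint's range is limited). The gripper opens to 95 mm and grips with 3 to 60 N. Pads are 20 mm wide; open, the fingers measure 119 mm over their backs; the gripper's body (75 mm by 180 mm) begins 59 mm behind the grasp point.
Start: joints at [1.258, 0.124, 1.65, -0, 1.367, -0.083], TCP at [0.148, 0.633, 0.215] pointing down, gripper open.
Joint ranges: [-2.61, 2.61], [-1.02, 2.33], [0.03, 2.71], [-1.35, 4.49], [0.32, 2.68], [-2.91, 2.91]. Speed limits (rad/s): [2.57, 2.57, 3.14, 3.14, 3.14, 3.14].

### API

Orientations are given as a unit quaternion [x, y, z, w].
In Python, from cell import r, camrig gives the robot as it stands (r), with the cameras (camrig).
- The arm moves only by the tool jog_arm, called by a JSON object that holds its "api" and its "payload". Schema: {"type":"object","properties":{"rows":{"type":"object","properties":{"finger_gap":{"type":"array","items":{"type":"number"},"minItems":1,"maxItems":20},"x":{"type":"array","items":{"type":"number"},"minItems":1,"maxItems":20},"y":{"type":"array","items":{"type":"number"},"minItems":1,"maxItems":20},"z":{"type":"array","items":{"type":"number"},"minItems":1,"maxItems":20},"spin":{"type":"array","items":{"type":"number"},"minItems":1,"maxItems":20}},"additionalProperties":false,"required":["finger_gap","x","y","z","spin"]},"only":{"type":"string"},"quiet":{"type":"boolean"},"lines":{"type":"string"}},"required":["rows"],"additionalProperties":false}. rows is an object with one list for each field, all of the same length, 1 to 20, a row being the entries at one place: finger_gap (the finger opening in m), x, y, z (the shift in fractions of the full range, 1 being 0.75 m), spin (a turn about the tool's z in shares of pi/2 rad (1.0 is pi/2 rad)); each row shifts and turns the commanded pose from where the row before left it, along the tool's axes as they then stand; what a row does not reach is not made up. A row lasts 1/12 s, in which the tool goes at most 0.0417 m and 0.125 rad, less where a joint would pass 70% of its speed; a pose out of reach is approached as far as the arm can. The fingers move at their own pace and stop on an object; the grip force is fixed at half the most. Time passes only in rows, so rows that do not move let the fingers close. The tool returns the time, the measured TCP pose, the force, the opening and the grip force at its end. only (a regular expression) keeps the lines of the reply that match it, lines (a string "A,B") keeps lines A to B, and quiet returns only ok. Shift and turn numbers lie between -1 and 1, and a call with a number outside is refused. Input that does not fit is refused with a message, and nothing moves.
- r.sense(): the state, without advancing time (a new reading comes with each control period).
- camrig.get_image(name): name is "side" or "top" or "wrist"; returns the picture (480x640x3 uint8, blue, green, red); there is no depth.
- camrig.calibration(name): a dict with "fx", "fy", "cx", "cy" (pixels), "world_from_camera" (4x4, takes a point from camera to world coordinates). Camera axes: x right, y up, looking along -z (the intrinsics and any distortion apply to the point x, -y, -z); pixel columns grow to the right and rows downward; lengths in m; the calibration is good to about 2 mm. A picture is of the moment at which its call begins: read the wrist's pose just before it. calibration takes no time and is no camera call; for the wrist camera it gives the pose at the moment of the call.
- r.finish_job(): hands the job in; it is judged then, once.
The state is a dict: "time_s": time; "joint_pos": joint angles; "joint_vel": joint speeds; "tau": joint torques, N m; "eef_pos": TCP position; "ee_rot": TCP orientation; "force": force on the tool from outside, world axes, zero at the start; "ft_torque": the same for the moment, N m; "finger_gap": finger opening in m; "finger_force": force on a finger pad.
Only numpy, scipy, OpenCV 4.12 (cv2) and the standard library are available. Lean on these libraries where they do the work, as an engineer would, in place of code of your own. Each camera call takes 0.05 s, during which the arm holds its last target. There are 200 camera calls.

### The job

One of the three round coasters is faulty: it rocks when it is pressed down on one side of its rim; the other two stand steady. Press on their rims where they stand until one rocks, then slide that one along the surface, never lifting it, into the V-shaped stop until it lies snug against both faces, and press its rim there once more so that it rocks again, to be sure the right one has been set aside. Leave it snug in the V, leave the steady two where they are, and do not disturb the other things.

Things in the scene. Friction and masses are not known exactly. Their poses are not given: they have to be found in the camera images.
- coaster_1: Round steel coaster with a wood inlay, 96 mm in diameter, 15 mm high: an 8 mm thick disc (7 to 15 mm above the surface) on grey nylon studs round its underside, 43 mm from the centre; about 0.25 kg. Origin: centre of the underside; z up; x, y point anywhere. Exactly one of the three coasters is faulty; it looks like the others from above, and its place does not tell which it is.
- coaster_2: Coaster like coaster_1. The faulty one lacks the studs on one half, which points any way, and rests level on the rest. Pressed with 8 N 40 mm from its centre, within 60 degrees of the middle of the studless half (at that middle 30 mm out will do), it tips about 8 degrees towards that middle (the rim sinks 6 mm there, 3 mm at 60 degrees) and falls back when let go (in the V it may stay tipped).
- coaster_3: Coaster like coaster_1. A steady coaster has studs all round and stays level wherever it is pressed within 40 mm of its centre.
- v_stop: Aluminium V-shaped stop, fixed: two smooth walls, 20 mm high, 12 mm thick, at 90 degrees, meeting at the back, mouth towards the robot. Origin on the surface, where the centre of a coaster touching both faces comes to lie: 48 mm from each inner face, 68 mm from the corner. x points from the mouth into the V along the bisector. Each wall reaches 28 mm past the contact towards the mouth.
- pill_vial: Amber pill vial with a white cap, upright, 47 mm in diameter, 118 mm high, loose bystander; origin at the centre of its underside.
- dose_cup: Clear little dose cup, 40 mm in diameter, 42 mm high, loose bystander; origin at the centre of its underside.
- tablet_bottle: White tablet bottle, upright, 60 mm in diameter, 105 mm high, loose bystander; origin at the centre of its underside.
- thermometer: Dark clinical thermometer lying flat, 128 mm long (along its y), 21 mm wide, 12 mm high, loose bystander; origin at the centre of its underside.

How it is judged:
By the outcome, as a careful person would: the job done as asked, in the order asked, and still so for the second after the job is handed in, with the robot touching nothing.
It also fails if it takes over 72 s, if anything falls off the work surface, if the arm or the gripper's body presses on something with over 40 N, if the wrist force passes 120 N, or if a joint passes its speed limit or range.

## Working session

There is one attempt and no reset: what is moved stays moved. The work goes in short steps, Python scripts to look and compute and a tool call to move; the robot and the scene stay as the last step left them, time stands still between calls to the robot, and variables do not carry over. Pictures are saved under pics/ and viewed, at most 10 in all, crops included, and the job is handed in when it is done.

```bash
ls; mkdir -p pics
```

Run:
```python
from cell import r, camrig
import cv2,numpy as np
for n in("top","side"):
    cv2.imwrite(f"pics/{n}0.png",camrig.get_image(n)); c=camrig.calibration(n); print(n,c)
s=r.sense();print(s)
```

```text
cell.py
pics
top {'fx': 451.33124799247787, 'fy': 451.33124799247787, 'cx': 313.3744115837795, 'cy': 234.48169272279554, 'world_from_camera': array([[ 0.0036194 ,  0.99757494, -0.06950637,  0.48172181],
       [-0.99989919,  0.00456463,  0.01344523, -0.08487496],
       [ 0.01372989,  0.06945069,  0.9974909 ,  0.90824899],
       [ 0.        ,  0.        ,  0.        ,  1.        ]])}
side {'fx': 572.8570833902648, 'fy': 572.8570833902648, 'cx': 317.8116995347729, 'cy': 253.5126358286264, 'world_from_camera': array([[ 0.82879596,  0.31715093, -0.46099083, -0.0772721 ],
       [-0.55936403,  0.49089345, -0.66793376, -0.99916607],
       [ 0.01446157,  0.81144249,  0.58425333,  0.83771568],
       [ 0.        ,  0.        ,  0.        ,  1.        ]])}
{'time_s': 0.1, 'joint_pos': array([ 1.25840263e+00,  1.24452031e-01,  1.65153266e+00, -3.20987078e-05,
        1.36751471e+00, -8.25933660e-02]), 'joint_vel': array([ 0.00114973, -0.00214791, -0.00150134, -0.00046241,  0.00352088,
        0.00065479]), 'tau': array([-9.56087297e-05, -4.18879759e+01, -3.61097252e+01,  7.75853964e-02,
        4.62041865e-02, -9.14809289e-05]), 'eef_pos': array([0.14791153, 0.6323459 , 0.21350495]), 'ee_rot': array([ 1.14644226e-01,  9.93406157e-01, -9.37923362e-04, -1.71652900e-04]), 'force': array([ 0.51356519, -0.65456746, -0.50132777]), 'ft_torque': array([-0.02708682,  0.07090384, -0.00953384]), 'finger_force': 0.0, 'finger_gap': 0.09470716574298131}
```

View pics/top0.png

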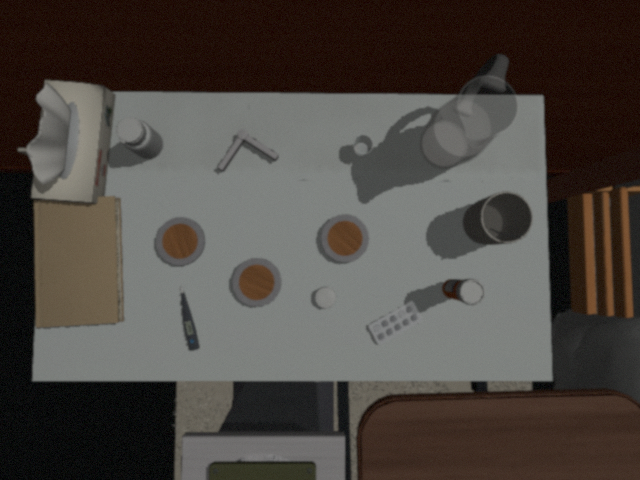

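View pics/side0.png

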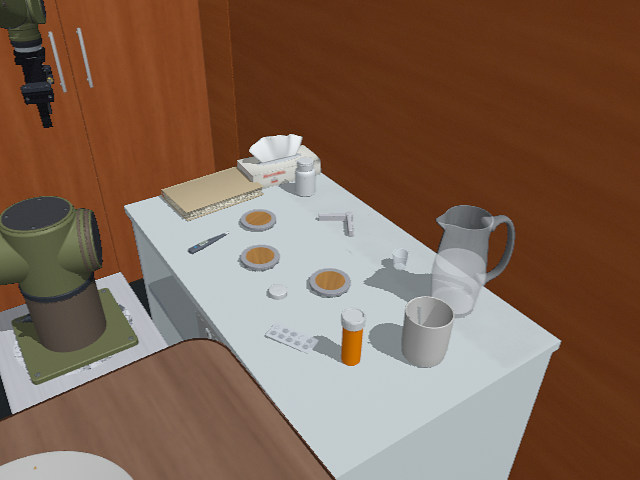

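The top view shows coasters near (180,241), (256,282) and (343,239), and the V with its corner at (242,133) and wall ends at (220,168) and (276,157). The thermometer is at (189,322) and a white pill-box-like disc at (323,298). The side view agrees.

Create h.py:
```python
import numpy as np,cv2
from cell import r, camrig
from scipy.spatial.transform import Rotation as R
def px2w(n,uv,z,c=None):
    c=c or camrig.calibration(n); T=c["world_from_camera"]
    d=T[:3,:3]@np.array([(uv[0]-c["cx"])/c["fx"],-(uv[1]-c["cy"])/c["fy"],-1.])
    return (T[:3,3]+d*(z-T[2,3])/d[2])
def wood(im):
    h=cv2.cvtColor(im,cv2.COLOR_BGR2HSV); m=cv2.inRange(h,(5,110,50),(22,255,255))
    out=[]
    for k in cv2.findContours(m,cv2.RETR_EXTERNAL,cv2.CHAIN_APPROX_NONE)[0]:
        if 400<cv2.contourArea(k)<60000:
            e=cv2.fitEllipse(cv2.convexHull(k)); out.append(e)
    return out
```

Run:
```python
from h import *
for n in("top","side"):
    im=cv2.imread(f"pics/{n}0.png")
    for e in wood(im): print(n,np.round(e[0],1),np.round(e[1],1),px2w(n,e[0],.015).round(4))
im=cv2.imread("pics/top0.png")
cv2.imwrite("pics/v.png",np.hstack([cv2.resize(im[115:185,205:295],None,fx=8,fy=8,interpolation=cv2.INTER_CUBIC)]))
for p in[(323,298),(189,322),(181,289),(198,349),(362,146)]: print(p,px2w("top",p,.01).round(3))
```

```text
top [506.2 441. ] [ 95.3 357.8] [ 0.1454 -0.4713  0.015 ]
top [256.2 281.9] [33.5 33.9] [0.4501 0.0153 0.015 ]
top [179.5 240.7] [33.2 33.9] [0.5304 0.1674 0.015 ]
top [344.5 237.8] [33.1 33.2] [ 0.5376 -0.1587  0.015 ]
top [589.1 252.5] [ 14.3 154.1] [ 0.5105 -0.6473  0.015 ]
top [605.8 250.1] [ 39.  131.6] [ 0.5154 -0.6811  0.015 ]
top [629.6 235.8] [ 22.2 170.7] [ 0.5442 -0.7305  0.015 ]
side [351.4 342.6] [21.9 50.2] [ 0.4564 -0.3512  0.015 ]
side [  9.1 297.3] [30.  34.9] [-0.0897  0.1731  0.015 ]
side [495.9 245.6] [17.5 50.2] [ 0.9689 -0.2744  0.015 ]
(323, 298) [ 0.419 -0.116  0.01 ]
(189, 322) [0.371 0.146 0.01 ]
(181, 289) [0.435 0.164 0.01 ]
(198, 349) [0.319 0.128 0.01 ]
(362, 146) [ 0.724 -0.195  0.01 ]
```

View pics/v.png

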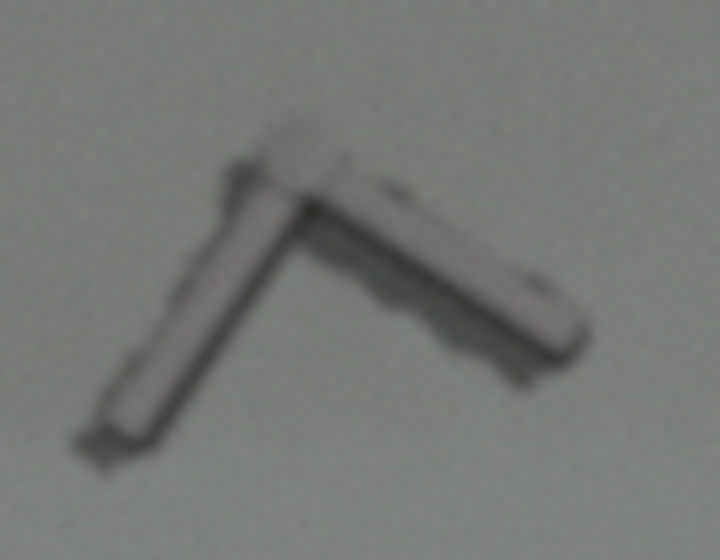

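Run:
```python
from h import *
f=lambda a,b:px2w("top",(205+a/8-.5,115+b/8-.5),.02)[:2]
c,l,ri=f(307,197),f(150,440),f(558,352)
print(c,l,ri,np.linalg.norm(l-c),np.linalg.norm(ri-c))
u=(l-c)/np.linalg.norm(l-c);v=(ri-c)/np.linalg.norm(ri-c)
print("ang",np.degrees(np.arccos(u@v)))
b=-(u+v);b/=np.linalg.norm(b);print("x axis",b,np.degrees(np.arctan2(b[1],b[0])),"origin",c-b*.068)
s=r.sense();print(R.from_quat(s["ee_rot"]).as_matrix().round(3))
im=cv2.imread("pics/top0.png");g=cv2.cvtColor(im,cv2.COLOR_BGR2HSV)
# grey rim outer by hough
gg=cv2.cvtColor(im,cv2.COLOR_BGR2GRAY)
print(cv2.HoughCircles(gg,cv2.HOUGH_GRADIENT,1,40,param1=80,param2=18,minRadius=21,maxRadius=28))
```

```text
[0.73396481 0.04472122] [0.67225775 0.08275608] [ 0.69513299 -0.01827698] 0.07248732373634541 0.07400461919530789
ang 89.9992626887359
x axis [0.97297423 0.23091374] 13.350873152355648 origin [0.66780256 0.02901909]
[[-0.974  0.228 -0.001]
 [ 0.228  0.974 -0.002]
 [ 0.    -0.002 -1.   ]]
[[[505.5 216.5  25.2]
  [255.5 282.5  25. ]
  [342.5 239.5  25.4]
  [178.5 239.5  26.3]
  [451.5 235.5  25.1]
  [445.5 143.5  22.9]]]
```

The rows are not in the units I measure in: shifts go in shares of 0.75 m and turns go in shares of pi/2 rad. I convert before sending: -0.032 m is -0.0427, -0.0213 m is -0.0284.

{"api": "jog_arm", "payload": {"rows": {"finger_gap": [0,0,0,0,0,0,0,0,0,0,0,0,0,0,0,0,0],"x": [-0.0213,-0.0427,-0.0427,-0.0427,-0.0427,-0.0427,-0.0427,-0.0427,-0.0427,-0.0427,-0.0427,-0.0427,-0.0427,-0.0427,-0.0427,-0.0213,0],"y": [-0.0143,-0.0284,-0.0284,-0.0284,-0.0284,-0.0284,-0.0284,-0.0284,-0.0284,-0.0284,-0.0284,-0.0284,-0.0284,-0.0284,-0.0284,-0.0143,0],"z": [0.0067,0.0133,0.0133,0.0133,0.0133,0.0133,0.0133,0.0133,0.0133,0.0133,0.0133,0.0133,0.0133,0.0133,0.0133,0.0067,0],"spin": [0,0,0,0,0,0,0,0,0,0,0,0,0,0,0,0,0]}}}

```text
time_s: 1.52
eef_pos: [0.5439, 0.209, 0.0628]
ee_rot: [0.117, 0.993, -0.001, -0.001]
force: [-0.4, 1.0, -0.2]
finger_gap: 0.0005
finger_force: 0.0
```

Run:
```python
from h import *
s=r.sense();print(R.from_quat(s["ee_rot"]).as_matrix().round(3))
c=camrig.calibration("wrist");im=camrig.get_image("wrist");cv2.imwrite("pics/w1.png",im)
print({k:np.round(v,3) for k,v in c.items()})
for e in wood(im): print(np.round(e[0],1),np.round(e[1],1),px2w("wrist",e[0],.015,c).round(4))
```

```text
[[-0.973  0.232 -0.002]
 [ 0.232  0.973 -0.001]
 [ 0.002 -0.002 -1.   ]]
{'fx': np.float64(331.619), 'fy': np.float64(331.619), 'cx': np.float64(318.36), 'cy': np.float64(232.975), 'world_from_camera': array([[ 0.233, -0.933, -0.274,  0.465],
       [ 0.972,  0.223,  0.068,  0.228],
       [-0.002, -0.283,  0.959,  0.232],
       [ 0.   ,  0.   ,  0.   ,  1.   ]])}
[255.3 247.7] [ 92.7 100.4] [0.5275 0.1674 0.015 ]
[  0.  186.1] [ 90.9 118.5] [0.4476 0.0169 0.015 ]
```

View pics/w1.png

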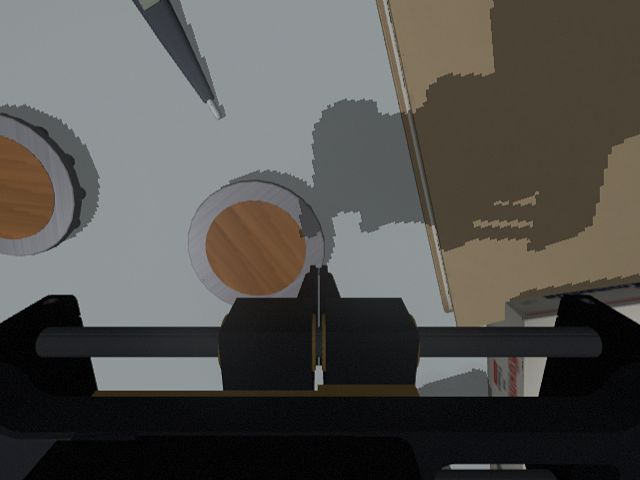

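The wrist view shows coaster A whole at (255,247) and part of B at (0,186). The fingertips are at (320,275), above A's rim. Next is the first press.

Converted, 0.02 m is 0.0267, 0.018 m is 0.024.

{"api": "jog_arm", "payload": {"rows": {"finger_gap": [0,0,0,0,0,0],"x": [0,0,0,0,0,0],"y": [0,0,0,0,0,0],"z": [0.0267,0.024,0.008,0.0027,0.0027,0.0013],"spin": [0,0,0,0,0,0]}}}

```text
time_s: 2.07
eef_pos: [0.5429, 0.2131, 0.0165]
ee_rot: [0.114, 0.993, 0.0, 0.001]
force: [-0.3, 0.5, 0.2]
finger_gap: 0.0003
finger_force: 0.0
```

Converted, 0.0015 m is 0.002.

{"api": "jog_arm", "payload": {"rows": {"finger_gap": [0,0],"x": [0,0],"y": [0,0],"z": [0.002,0],"spin": [0,0]}}}

```text
time_s: 2.23
eef_pos: [0.5433, 0.2129, 0.0152]
ee_rot: [0.115, 0.993, 0.0, 0.001]
force: [-0.4, 0.3, 0.5]
finger_gap: 0.0003
finger_force: 0.3
```

Converted, -0.008 m is -0.0107, 0.003 m is 0.004.

{"api": "jog_arm", "payload": {"rows": {"finger_gap": [0,0,0,0,0],"x": [0,0,0,0,0],"y": [-0.0107,0,0,0,0],"z": [-0.0027,0.004,0.0027,0.0027,0],"spin": [0,0,0,0,0]}}}

```text
time_s: 2.65
eef_pos: [0.5434, 0.2046, 0.0146]
ee_rot: [0.115, 0.993, 0.0, 0.002]
force: [-6.7, -3.7, 23.7]
finger_gap: 0.0006
finger_force: 11.8
```

Converted, 0.025 m is 0.0333, 0.0246 m is 0.0328.

{"api": "jog_arm", "payload": {"rows": {"finger_gap": [0,0,0,0,0,0,0],"x": [0,0.0333,0.0328,0,0,0,0],"y": [0,-0.0267,-0.0259,0,0,0,0],"z": [-0.0133,0,0,0,0.008,0.004,0],"spin": [0,0,0,0,0,0,0]}}}

```text
time_s: 3.23
eef_pos: [0.4843, 0.1776, 0.0104]
ee_rot: [0.115, 0.993, -0.0, -0.0]
force: [-1.8, -0.2, 3.6]
finger_gap: 0.0005
finger_force: 1.6
```

Converted, -0.01 m is -0.0133, 0.007 m is 0.0093.

{"api": "jog_arm", "payload": {"rows": {"finger_gap": [0,0,0,0,0,0,0],"x": [0,-0.008,0,0,0,0,0],"y": [0,0,0,0,0,0,0],"z": [-0.0133,0,0,0.0093,0.0053,0.0013,0],"spin": [0,0,0,0,0,0,0]}}}

```text
time_s: 3.82
eef_pos: [0.4909, 0.1764, 0.0104]
ee_rot: [0.115, 0.993, 0.0, 0.001]
force: [-4.4, -2.2, 15.9]
finger_gap: 0.0003
finger_force: 8.5
```

Run:
```python
from h import *
c=camrig.calibration("wrist");im=camrig.get_image("wrist");cv2.imwrite("pics/w2.png",im)
for e in wood(im): print(np.round(e[0],1),np.round(e[1],1),px2w("wrist",e[0],.015,c).round(4))
```

```text
[318.2 348.7] [14.8 88.5] [0.5269 0.1672 0.015 ]
[ 17.6 276.6] [ 95.1 132.1] [0.446  0.0204 0.015 ]
```

View pics/w2.png

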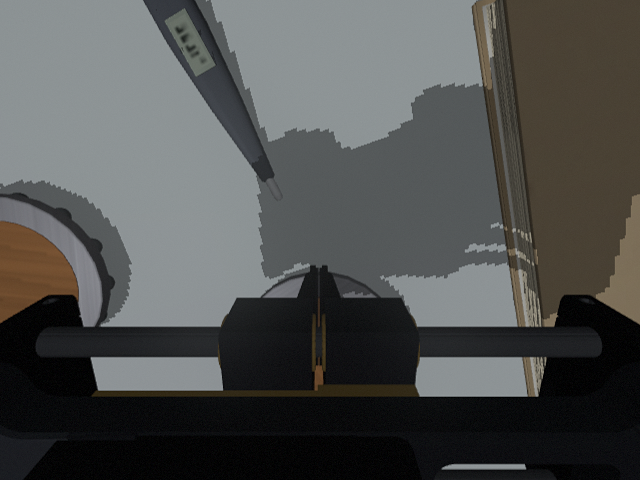

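A is the faulty one: it sank 4.5 mm at (0.491,0.176) and held level at its left rim. The view shows its near rim under the fingers at (318,275), with no studs visible there. I'll lift, turn and open to 60 mm, so the two fingers cradle it while pushing.

Converted, -0.025 m is -0.0333, -0.02 m is -0.0267, 0.121 rad is 0.077.

{"api": "jog_arm", "payload": {"rows": {"finger_gap": [0,0.06,0.06,0.06,0.06,0.06,0.06,0.06,0.06],"x": [0,0,0,0,0,0,0,0,0],"y": [0,0,0,0,0,0,0,0,0],"z": [-0.0333,-0.0267,0,0,0,0,0,0,0],"spin": [0,0.0764,0.077,0.077,0.077,0.077,0.077,0.077,0]}}}

```text
time_s: 4.62
eef_pos: [0.4888, 0.176, 0.052]
ee_rot: [0.513, 0.858, -0.001, -0.001]
force: [-0.6, 0.3, 0.3]
finger_gap: 0.0484
finger_force: 0.0Traceback (most recent call last):
```

Add to h.py:
```python
def to(x,y,z,ang=None):
    s=r.sense();M=R.from_quat(s["ee_rot"]).as_matrix();p=s["eef_pos"]
    print("p",p.round(4),"push dir(-x) deg",np.degrees(np.arctan2(-M[1,0],-M[0,0])).round(2),"gap",s["finger_gap"].round(4),"d_tool",(M.T@(np.array([x,y,z])-p)).round(4),"j",s["joint_pos"].round(2))
    return M
```

Run:
```python
from h import *
to(.4956,.225,.004)
c=camrig.calibration("wrist");im=camrig.get_image("wrist");cv2.imwrite("pics/w3.png",im)
for e in wood(im): print(np.round(e[0],1),np.round(e[1],1),px2w("wrist",e[0],.015,c).round(4))
im=camrig.get_image("top")
for e in wood(im):
  if e[1][1]<40:print("top",px2w("top",e[0],.015).round(4),e[1])
```

```text
  File "<stdin>", line 2, in <module>
  File "h.py", line 17, in to
    print("p",p.round(4),"push dir(-x) deg",np.degrees(np.arctan2(-M[1,0],-M[0,0])).round(2),"gap",s["finger_gap"].round(4),"d_tool",(M.T@(np.array([x,y,z])-p)).round(4),"j",s["joint_pos"].round(2))
                                                                                                   ^^^^^^^^^^^^^^^^^^^^^
AttributeError: 'float' object has no attribute 'round'
```

```bash
sed -i 's/s\["finger_gap"\].round(4)/s["finger_gap"]/' h.py
```

Run:
```python
from h import *
to(.4956,.225,.004)
c=camrig.calibration("wrist");im=camrig.get_image("wrist")
for e in wood(im): print(np.round(e[0],1),np.round(e[1],1),px2w("wrist",e[0],.015,c).round(4))
im=camrig.get_image("top");cv2.imwrite("pics/t2.png",im)
for e in wood(im):
  if e[1][1]<40:print("top",px2w("top",e[0],.015).round(4),e[1])
```

```text
p [0.4888 0.176  0.052 ] push dir(-x) deg -61.75 gap 0.04844711522651188 d_tool [0.0399 0.0292 0.048 ] j [ 0.24 -0.    2.07  0.    1.07 -0.25]
[435.6 392.2] [ 14.2 206.8] [0.6159 0.1241 0.015 ]
[369.2 291. ] [ 76.1 101.2] [0.5289 0.1727 0.015 ]
top [0.45   0.0153 0.015 ] (33.15175247192383, 33.84994888305664)
top [ 0.5376 -0.1588  0.015 ] (32.953521728515625, 33.210838317871094)
top [0.5347 0.1688 0.015 ] (33.16782760620117, 33.74247741699219)
```

Converted, 0.02 m is 0.0267, 0.019 m is 0.0253.

{"api": "jog_arm", "payload": {"rows": {"finger_gap": [0.06,0.06,0.06,0.06,0.06,0.06,0.06],"x": [0.0253,0.0253,0,0,0,0,0],"y": [0.024,0.0253,0,0,0,0,0],"z": [0,0,0.0267,0.0267,0.0107,0,0],"spin": [0,0,0,0,0,0,0]}}}

```text
time_s: 5.3
eef_pos: [0.5034, 0.2269, 0.0046]
ee_rot: [0.512, 0.859, -0.001, -0.0]
force: [-0.5, -0.1, -0.2]
finger_gap: 0.0602
finger_force: 0.0
```

Run:
```python
from h import *
to(.5035,.2269,.004)
```

```text
p [0.5034 0.2269 0.0046] push dir(-x) deg -61.59 gap 0.060223871285532686 d_tool [0.     0.0001 0.0006] j [ 0.33  0.14  2.02  0.    0.99 -0.17]
```

Push partway (90 mm of finger travel) and check.

Converted, -0.014 m is -0.0187, -0.012 m is -0.016.

{"api": "jog_arm", "payload": {"rows": {"finger_gap": [0.06,0.06,0.06,0.06,0.06,0.06,0.06,0.06,0.06,0.06,0.06],"x": [-0.0107,-0.0107,-0.0107,-0.016,-0.0187,-0.0187,-0.016,-0.0107,-0.0053,-0.0027,0],"y": [0,0,0,0,0,0,0,0,0,0,0],"z": [0,0,0,0,0,0,0,0,0,0,0],"spin": [0,0,0,0,0,0,0,0,0,0,0]}}}

```text
time_s: 6.22
eef_pos: [0.5468, 0.1472, 0.0048]
ee_rot: [0.513, 0.859, -0.0, 0.0]
force: [-0.1, 0.2, -0.3]
finger_gap: 0.0598
finger_force: 0.0
```

Run:
```python
from h import *
to(.5,.2,.004)
im=camrig.get_image("top");cv2.imwrite("pics/t3.png",im)
for e in wood(im):
  if e[1][1]<50:print("top",e[0],px2w("top",e[0],.015).round(4),e[1])
im=camrig.get_image("wrist");cv2.imwrite("pics/w3.png",im)
```

```text
p [0.5468 0.1472 0.0048] push dir(-x) deg -61.66 gap 0.059831937765651516 d_tool [ 0.0686 -0.0161  0.0008] j [ 0.17  0.17  1.99 -0.    0.99 -0.33]
top (256.1278076171875, 281.84649658203125) [0.4501 0.0153 0.015 ] (33.23551559448242, 33.79169464111328)
top (344.4814147949219, 237.83377075195312) [ 0.5376 -0.1587  0.015 ] (33.05900192260742, 33.18247985839844)
top (211.6141357421875, 221.0156707763672) [0.5698 0.1049 0.015 ] (32.78891372680664, 33.664947509765625)
```

View pics/t3.png

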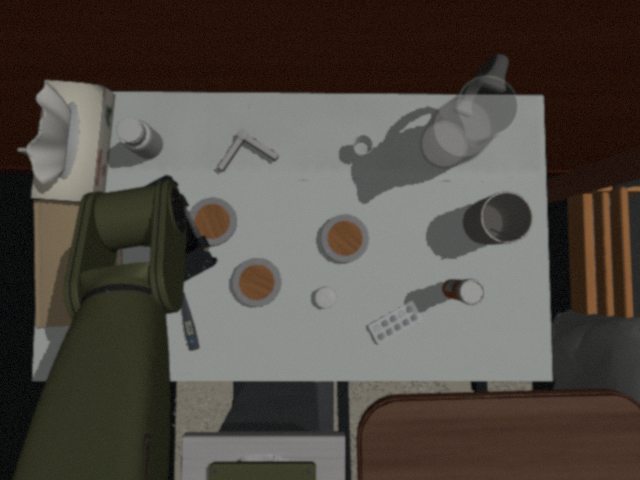

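The top view shows A nested in the fingers at (212,221). B, C and the rest have not moved. I'll continue 100 mm to the V's bisector.

Converted, -0.03 m is -0.04, 0.025 m is 0.0333, -0.12 rad is -0.0764.

{"api": "jog_arm", "payload": {"rows": {"finger_gap": [0.06,0.06,0.06,0.06,0.06,0.06,0.06,0.06,0.06,0.06,0.06,0.06,0.06,0.06,0.06,0.06,0.06,0.06,0.06,0.06],"x": [-0.0067,-0.0133,-0.0187,-0.02,-0.02,-0.0187,-0.016,-0.0107,-0.0067,-0.0027,0,0.016,0.0333,0,0,0,0,0,0,0],"y": [0,0,0,0,0,0,0,0,0,0,0,0,0,0,0,0,0,0,0,0],"z": [0,0,0,0,0,0,0,0,0,0,0,0,0,-0.04,0,0,0,0,0,0],"spin": [0,0,0,0,0,0,0,0,0,0,0,0,0,-0.0764,-0.0764,-0.0764,-0.0764,-0.0764,-0.0764,-0.0764]}}}

```text
time_s: 7.98
eef_pos: [0.5758, 0.0939, 0.0352]
ee_rot: [0.114, 0.993, 0.0, -0.0]
force: [0.6, 0.9, -0.3]
finger_gap: 0.0601
finger_force: 0.0
```

Run:
```python
from h import *
to(.5,.2,.004)
im=camrig.get_image("top");cv2.imwrite("pics/t4.png",im)
for e in wood(im):
  if e[1][1]<50:
    p=px2w("top",e[0],.015);d=p[:2]-[.668,.029];print("top",e[0],p.round(4),e[1],"V",d@[.973,.231],d@[-.231,.973])
```

```text
p [0.5758 0.0939 0.0352] push dir(-x) deg -13.09 gap 0.06013133369887961 d_tool [0.0979 0.0862 0.0312] j [ 0.07  0.16  1.94  0.    1.05 -1.27]
top (256.1808776855469, 281.8814697265625) [0.45   0.0152 0.015 ] (33.22354507446289, 33.90188980102539) V -0.21527655467042808 0.03694166011416283
top (344.44073486328125, 237.88101196289062) [ 0.5375 -0.1586  0.015 ] (32.92775344848633, 33.159912109375) V -0.17033114039493816 -0.15239528497288343
top (255.82350158691406, 197.43772888183594) [0.6174 0.018  0.015 ] (32.34614944458008, 34.69682693481445) V -0.051764181852003564 0.0009874081873253622
```

Converted, -0.028 m is -0.0373, -0.0275 m is -0.0367, -0.1154 rad is -0.0735.

{"api": "jog_arm", "payload": {"rows": {"finger_gap": [0.06,0.06,0.06,0.06,0.06,0.06,0.06,0.06,0.06,0.06,0.06],"x": [0,0,0,0,0.0187,0.02,0.0187,0,0,0,0],"y": [0,0,0,0,-0.0373,-0.0373,-0.0367,0,0,0,0],"z": [0,0,0,0,0,0,0,0,0.0267,0.0147,0],"spin": [-0.0735,-0.0735,-0.0735,-0.0735,0,0,0,0,0,0,0]}}}

```text
time_s: 8.95
eef_pos: [0.5507, 0.0027, 0.0012]
ee_rot: [-0.112, 0.994, 0.001, -0.003]
force: [0.2, 0.7, -0.6]
finger_gap: 0.0598
finger_force: 0.0
```

Run:
```python
from h import *
to(.5532,.0027,.0045)
```

```text
p [0.5507 0.0027 0.0012] push dir(-x) deg 12.91 gap 0.05980277051089021 d_tool [-0.0025 -0.0006 -0.0033] j [-0.09  0.14  2.02  0.    0.98 -1.89]
```

Converted, -0.011 m is -0.0147, -0.001 m is -0.0013.

{"api": "jog_arm", "payload": {"rows": {"finger_gap": [0.06,0.06,0.06,0.06,0.06,0.06,0.06,0.06,0.06,0.06,0.06,0.06],"x": [-0.008,-0.0107,-0.0093,-0.012,-0.0147,-0.0147,-0.0093,-0.0067,-0.004,-0.0013,-0.0013,0],"y": [0,0,0,0,0,0,0,0,0,0,0,0],"z": [-0.004,0,0,0,0,0,0,0,0,0,0,0],"spin": [0,0,0,0,0,0,0,0,0,0,0,0]}}}

```text
time_s: 9.95
eef_pos: [0.6202, 0.0171, 0.007]
ee_rot: [-0.113, 0.994, 0.0, -0.0]
force: [-1.4, 1.7, 1.0]
finger_gap: 0.0601
finger_force: 0.9
```

Run:
```python
from h import *
to(.6213,.0179,.0045)
```

```text
p [0.6202 0.0171 0.007 ] push dir(-x) deg 12.93 gap 0.060069510480032264 d_tool [-0.0012  0.0006  0.0025] j [-0.06  0.27  1.86  0.    1.01 -1.86]
```

Converted, 0.002 m is 0.0027, -0.001 m is -0.0013.

{"api": "jog_arm", "payload": {"rows": {"finger_gap": [0.06,0.06,0.06,0.06],"x": [-0.0013,-0.0013,-0.0013,0],"y": [0,0,0,0],"z": [0.0027,0,0,0],"spin": [0,0,0,0]}}}

```text
time_s: 10.28
eef_pos: [0.6214, 0.0181, 0.004]
ee_rot: [-0.113, 0.994, 0.001, -0.002]
force: [-5.8, 2.6, 1.9]
finger_gap: 0.0601
finger_force: 3.2
```

Run:
```python
from h import *
to(.6213,.0179,.0045);print(r.sense()["force"])
```

```text
p [0.6214 0.0181 0.004 ] push dir(-x) deg 12.94 gap 0.060081493495512915 d_tool [ 0.0002 -0.0002 -0.0005] j [-0.06  0.28  1.85  0.    1.01 -1.85]
[-5.77442911  2.58436877  1.87105809]
```

Converted, 0.001 m is 0.0013.

{"api": "jog_arm", "payload": {"rows": {"finger_gap": [0.06,0.06,0.06],"x": [0,0,0],"y": [0.0013,0.0013,0],"z": [0,0,0],"spin": [0,0,0]}}}

```text
time_s: 10.53
eef_pos: [0.6223, 0.0198, 0.0047]
ee_rot: [-0.113, 0.994, 0.0, -0.001]
force: [-4.2, 0.6, 0.2]
finger_gap: 0.0601
finger_force: 2.6
```

Run:
```python
from h import *
def V(n):
    return [r.sense()["force"]@[.973,.231,0],r.sense()["force"]@[-.231,.973,0]]
print("Fv",np.round(V(0),2))
im=camrig.get_image("top");cv2.imwrite("pics/t5.png",im);cv2.imwrite("pics/t5c.png",cv2.resize(im[115:215,200:300],None,fx=6,fy=6,interpolation=cv2.INTER_CUBIC))
for e in wood(im):
  if e[1][1]<50:
    p=px2w("top",e[0],.015);d=p[:2]-[.668,.029];print("top",e[0],p.round(4),e[1],"V",d@[.973,.231],d@[-.231,.973])
```

```text
Fv [-3.95  1.6 ]
top (258.378662109375, 282.2561950683594) [0.4493 0.0109 0.015 ] (28.11893653869629, 34.35466003417969) V -0.21697556657636305 0.032901061030373505
top (344.515380859375, 237.7965850830078) [ 0.5377 -0.1588  0.015 ] (32.98313522338867, 33.148616790771484) V -0.17020142994301965 -0.15257873504914893
```

View pics/t5c.png

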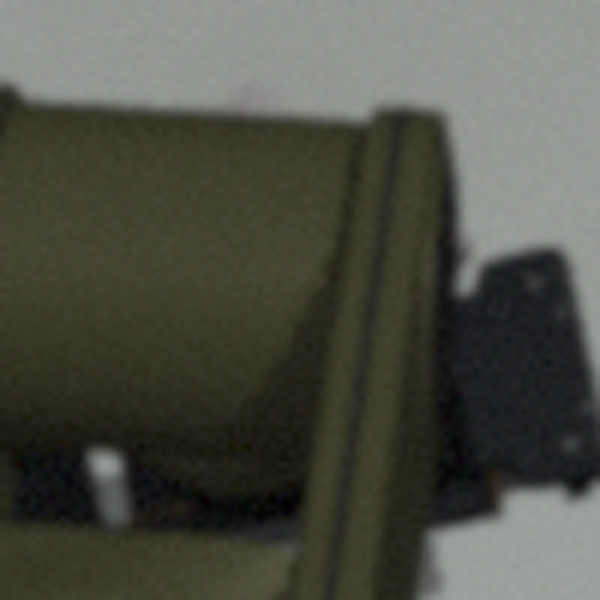

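The arm hides the V at this pose, so I'll rely on force to seat it: push a little deeper while centring.

Converted, -0.001 m is -0.0013.

{"api": "jog_arm", "payload": {"rows": {"finger_gap": [0.06,0.06,0.06],"x": [-0.0013,-0.0013,0],"y": [0.0013,0,0],"z": [0,0,0],"spin": [0,0,0]}}}

```text
time_s: 10.83
eef_pos: [0.6226, 0.0202, 0.0042]
ee_rot: [-0.113, 0.994, -0.0, -0.003]
force: [-9.7, -2.4, 2.7]
finger_gap: 0.0603
finger_force: 4.8
```

```bash
python3 - <<'E'
from h import *
f=r.sense()["force"];print("Fv",f@[.973,.231,0],f@[-.231,.973,0])
E
```

```text
Fv -10.042236493122138 -0.12445754838305101
```

{"api": "jog_arm", "payload": {"rows": {"finger_gap": [0.06,0.06,0.06],"x": [-0.0013,-0.0013,0],"y": [0,0,0],"z": [0,0,0],"spin": [0,0,0]}}}

```text
time_s: 11.08
eef_pos: [0.6229, 0.0203, 0.0035]
ee_rot: [-0.113, 0.994, -0.0, -0.005]
force: [-12.8, -4.3, 4.2]
finger_gap: 0.0602
finger_force: 6.6
```

Run:
```python
from h import *
f=r.sense()["force"];print("Fv",f@[.973,.231,0],f@[-.231,.973,0])
```

```text
Fv -13.42716255062773 -1.27633699534498
```

Converted, -0.03 m is -0.04, 0.004 m is 0.0053.

{"api": "jog_arm", "payload": {"rows": {"finger_gap": [0.06,0.06,0.06,0.06,0,0,0,0,0,0],"x": [0.0053,0.0133,0.0213,0,0,0,0,0,0,0],"y": [0,0,0,0,0,0,0,0,0,0],"z": [0,0,0,-0.04,0,0,0,0,0,0],"spin": [0,0,0,0,0,0,0,0,0,0]}}}

```text
time_s: 11.92
eef_pos: [0.5971, 0.0148, 0.0342]
ee_rot: [-0.113, 0.994, 0.0, -0.001]
force: [-0.9, -0.6, 0.3]
finger_gap: 0.0256
finger_force: 0.0
```

```bash
python3 - <<'E'
from h import *
to(.6297,.0311,.020)
c=camrig.calibration("wrist");im=camrig.get_image("wrist");cv2.imwrite("pics/w6.png",im)
for e in wood(im): print(np.round(e[0],1),np.round(e[1],1),px2w("wrist",e[0],.015,c).round(4))
E
```

```text
p [0.5971 0.0148 0.0342] push dir(-x) deg 12.94 gap 0.025603875159846887 d_tool [-0.0354  0.0086  0.0142] j [-0.07  0.19  1.9  -0.    1.05 -1.86]
[318.3 388.4] [ 74.4 103.9] [0.6808 0.0336 0.015 ]
[25.6 97.9] [119.3 153.1] [ 0.5343 -0.1583  0.015 ]
[386.4  -1.9] [139.6 160.6] [0.4482 0.0146 0.015 ]
```

Converted, -0.018 m is -0.024, -0.017 m is -0.0227.

{"api": "jog_arm", "payload": {"rows": {"finger_gap": [0,0,0,0,0,0,0,0],"x": [-0.024,-0.0227,0,0,0,0,0,0],"y": [0.0053,0.006,0,0,0,0,0,0],"z": [0,0,0.0187,0,0,0.0067,0.004,0],"spin": [0,0,0,0,0,0,0,0]}}}

```text
time_s: 12.63
eef_pos: [0.6287, 0.0306, 0.0123]
ee_rot: [-0.113, 0.994, 0.0, -0.001]
force: [-1.6, -0.4, 0.5]
finger_gap: 0.0009
finger_force: 0.4
```

{"api": "jog_arm", "payload": {"rows": {"finger_gap": [0,0,0,0],"x": [0,0,0,0],"y": [0,0,0,0],"z": [0.0027,0.0027,0,0],"spin": [0,0,0,0]}}}

```text
time_s: 12.97
eef_pos: [0.6298, 0.0307, 0.011]
ee_rot: [-0.113, 0.994, -0.0, -0.0]
force: [-5.7, -0.3, 10.3]
finger_gap: 0.0005
finger_force: 5.0
```

Converted, 0.04 m is 0.0533, -0.03 m is -0.04.

{"api": "jog_arm", "payload": {"rows": {"finger_gap": [0,0,0,0,0,0,0,0],"x": [0,0,0,0.04,0.0533,0.0533,0.04,0],"y": [0,0,0,0,0,0,0,0],"z": [-0.0067,-0.0267,-0.04,-0.0333,0,0,0,0],"spin": [0,0,0,0,0,0,0,0]}}}

```text
time_s: 13.63
eef_pos: [0.4877, -0.0008, 0.0873]
ee_rot: [-0.112, 0.994, 0.0, -0.002]
force: [0.4, 0.3, -0.9]
finger_gap: 0.0004
finger_force: 0.0
```

```bash
python3 - <<'E'
from h import *
s=r.sense();print(s["eef_pos"])
c=camrig.calibration("wrist");im=camrig.get_image("wrist");cv2.imwrite("pics/w7.png",im)
for e in wood(im): print(np.round(e[0],1),np.round(e[1],1),px2w("wrist",e[0],.015,c).round(4))
t=camrig.get_image("top");cv2.imwrite("pics/t7.png",t);sd=camrig.get_image("side");cv2.imwrite("pics/s7.png",sd)
for e in wood(t):
  if e[1][1]<50:
    p=px2w("top",e[0],.015);d=p[:2]-[.668,.029];print("top",e[0],p.round(4),e[1],"V",d@[.973,.231],d@[-.231,.973])
k=lambda a:cv2.resize(a,(400,300),interpolation=cv2.INTER_CUBIC)
cv2.imwrite("pics/m7.png",np.vstack([np.hstack([k(t[120:204,200:312]),k(sd[170:290,240:400])]),np.hstack([k(im),k(t)])]))
E
```

```text
[ 0.48771473 -0.00084754  0.08733868]
[106.9 258.6] [77.8 94.4] [ 0.5345 -0.1586  0.015 ]
[351.  199.4] [90.7 94.1] [0.4476 0.0144 0.015 ]
top (344.4170227050781, 237.83616638183594) [ 0.5376 -0.1586  0.015 ] (32.959075927734375, 33.107276916503906) V -0.1702337062187613 -0.15237009531880338
top (249.88504028320312, 171.9951934814453) [0.6686 0.0305 0.015 ] (32.30820083618164, 33.123802185058594) V 0.0009574160627406926 0.0013118723375461188
```

View pics/m7.png

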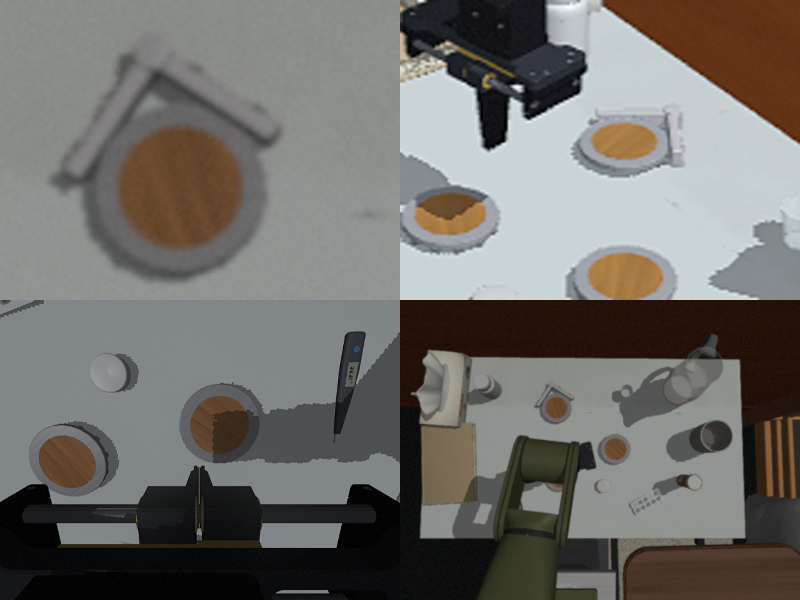

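The coaster sits against both walls at (250,172) in the top view, and B and C are unmoved. The side crop suggests it may still be slightly tipped. I'll take a close wrist view to check the fit.

Converted, -0.04 m is -0.0533, -0.03 m is -0.04.

{"api": "jog_arm", "payload": {"rows": {"finger_gap": [0,0,0,0,0,0,0,0,0],"x": [-0.0267,-0.0533,-0.0533,-0.0533,-0.0533,-0.04,-0.02,0,0],"y": [-0.0027,-0.0027,-0.0027,-0.0027,-0.0027,0,0,0,0],"z": [0,0,0,0,0,0,0,0,0],"spin": [0,0,0,0,0,0,0,0,0]}}}

```text
time_s: 14.53
eef_pos: [0.7161, 0.0406, 0.0884]
ee_rot: [-0.113, 0.994, -0.0, -0.0]
force: [-0.5, -0.3, -0.3]
finger_gap: 0.0006
finger_force: 0.0
```

```bash
python3 - <<'E'
from h import *
c=camrig.calibration("wrist");im=camrig.get_image("wrist");cv2.imwrite("pics/w8.png",im)
print(r.sense()["eef_pos"])
for e in wood(im): print(np.round(e[0],1),np.round(e[1],1),px2w("wrist",e[0],.015,c).round(4))
cv2.imwrite("pics/w8c.png",cv2.resize(im[60:360,160:480],(800,600)) if 0 else im)
E
```

```text
[0.71504327 0.04034997 0.08836027]
[319.7 177.6] [94.5 94.9] [0.6659 0.0298 0.015 ]
```

View pics/w8.png

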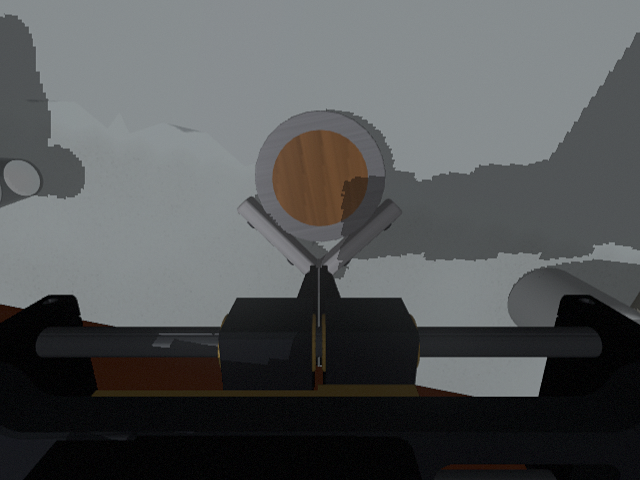

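The wrist view shows the coaster's rim at (320,177), meeting both walls symmetrically. I'll check snugness by force with a gentle cradle nudge.

Converted, 0.035 m is 0.0467, 0.02 m is 0.0267.

{"api": "jog_arm", "payload": {"rows": {"finger_gap": [0.06,0.06,0.06,0.06,0.06,0.06,0.06,0.06,0.06,0.06,0.06],"x": [0.0333,0.0467,0.0467,0.0333,0.0133,0,0,0,0,0,0],"y": [0,0,0,0.0013,0,0,0,0,0,0,0],"z": [0,0,0,0,0,0.0267,0.04,0.0293,0.0133,0.0027,0],"spin": [0,0,0,0,0,0,0,0,0,0,0]}}}

```text
time_s: 15.5
eef_pos: [0.5878, 0.012, 0.005]
ee_rot: [-0.113, 0.994, 0.0, -0.0]
force: [0.7, 0.1, -0.2]
finger_gap: 0.0598
finger_force: 0.0
```

```bash
python3 - <<'E'
from h import *
to(.6229,.0203,.0045)
E
```

```text
p [0.5878 0.012  0.005 ] push dir(-x) deg 12.93 gap 0.05983405267767265 d_tool [-0.036   0.0002  0.0005] j [-0.07  0.21  1.94  0.    1.   -1.87]
```

Converted, -0.012 m is -0.016, -0.01 m is -0.0133.

{"api": "jog_arm", "payload": {"rows": {"finger_gap": [0.06,0.06,0.06,0.06,0.06,0.06],"x": [-0.0133,-0.016,-0.0107,-0.0027,-0.0013,0],"y": [0,0,0,0,0,0],"z": [0,0,0,0,0,0],"spin": [0,0,0,0,0,0]}}}

```text
time_s: 16.0
eef_pos: [0.6207, 0.0195, 0.0057]
ee_rot: [-0.113, 0.994, -0.0, 0.001]
force: [-0.8, 0.3, -0.2]
finger_gap: 0.0602
finger_force: 0.0
```

{"api": "jog_arm", "payload": {"rows": {"finger_gap": [0.06,0.06],"x": [-0.0013,0],"y": [0,0],"z": [0,0],"spin": [0,0]}}}

```text
time_s: 16.17
eef_pos: [0.6209, 0.0196, 0.0052]
ee_rot: [-0.113, 0.994, -0.0, -0.0]
force: [-0.5, -0.6, 1.1]
finger_gap: 0.0597
finger_force: 0.0
```

{"api": "jog_arm", "payload": {"rows": {"finger_gap": [0.06,0.06],"x": [-0.0013,0],"y": [0,0],"z": [0,0],"spin": [0,0]}}}

```text
time_s: 16.33
eef_pos: [0.6218, 0.0198, 0.0051]
ee_rot: [-0.113, 0.994, 0.0, -0.0]
force: [-0.6, 0.6, -0.0]
finger_gap: 0.0597
finger_force: 0.2
```

{"api": "jog_arm", "payload": {"rows": {"finger_gap": [0.06,0.06],"x": [-0.0013,0],"y": [0,0],"z": [0,0],"spin": [0,0]}}}

```text
time_s: 16.5
eef_pos: [0.6221, 0.0199, 0.0048]
ee_rot: [-0.113, 0.994, 0.0, -0.001]
force: [-2.9, -1.2, 1.0]
finger_gap: 0.06
finger_force: 1.3
```

Run:
```python
from h import *
to(.6229,.0203,.0045)
f=r.sense()["force"];print("Fv",f@[.973,.231,0],f@[-.231,.973,0])
```

```text
p [0.6221 0.0199 0.0048] push dir(-x) deg 12.94 gap 0.060041379650104726 d_tool [-0.0009  0.0002  0.0003] j [-0.05  0.28  1.85 -0.    1.01 -1.85]
Fv -3.1418995188419316 -0.4833051301829119
```

The rows are not in the units I measure in: shifts go in shares of 0.75 m and turns go in shares of pi/2 rad. I convert before sending: 0.04 m is 0.0533, -0.035 m is -0.0467.

{"api": "jog_arm", "payload": {"rows": {"finger_gap": [0.06,0.06,0.06,0.06,0.06,0.06,0.06,0.06,0.06,0.06,0.06,0.06],"x": [-0.0013,0,0.004,0.0107,0.0267,0,0,0.04,0.0533,0.0533,0.0267,0],"y": [0,0,0,0,0,0,0,0,0,0,0,0],"z": [0,0,0,0,0,-0.04,-0.0467,-0.0333,0,0,0,0],"spin": [0,0,0,0,0,0,0,0,0,0,0,0]}}}

```text
time_s: 17.5
eef_pos: [0.4634, -0.0161, 0.0944]
ee_rot: [-0.112, 0.994, 0.0, -0.0]
force: [0.9, -0.6, -1.1]
finger_gap: 0.0598
finger_force: 0.0
```

```bash
python3 - <<'E'
from h import *
t=camrig.get_image("top");cv2.imwrite("pics/t9.png",t)
w=camrig.get_image("wrist");c=camrig.calibration("wrist");sd=camrig.get_image("side")
for e in wood(t):
  if e[1][1]<50:
    p=px2w("top",e[0],.015);d=p[:2]-[.668,.029];print("top",e[0],p.round(4),e[1],"V",d@[.973,.231],d@[-.231,.973])
for e in wood(w): print(px2w("wrist",e[0],.015,c).round(4),e[1])
k=lambda a:cv2.resize(a,(400,300),interpolation=cv2.INTER_CUBIC)
cv2.imwrite("pics/m9.png",np.vstack([np.hstack([k(t[120:204,200:312]),k(sd[180:270,280:400])]),np.hstack([k(sd),k(t)])]))
E
```

```text
top (344.4306640625, 237.84866333007812) [ 0.5375 -0.1586  0.015 ] (33.036781311035156, 33.10211181640625) V -0.1702640255514552 -0.15239072780336868
top (249.84619140625, 171.9002227783203) [0.6688 0.0306 0.015 ] (32.47331237792969, 33.06522750854492) V 0.0011624381756242998 0.0013455332849514738
[ 0.5363 -0.1589  0.015 ] (72.57969665527344, 88.07683563232422)
[0.4492 0.0145 0.015 ] (83.45140075683594, 88.77950286865234)
```

View pics/m9.png

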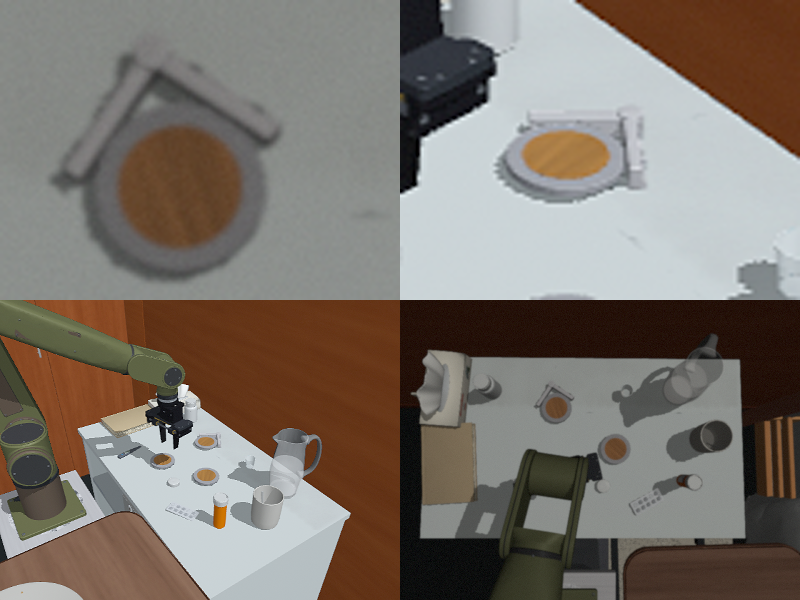

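The coaster lies snug in the V and level, and nothing else has moved.

```bash
python3 -c "
from cell import r, camrig
print(r.finish_job())"
```

```text
the job is handed in; nothing more can be done
None
```

The job is handed in: coaster A, the one nearest the tablet bottle, rocked when pressed, was slid into the V until snug against both faces, and rocked again when pressed there; B and C were never pressed and, like the other things, showed no movement in the last pictures.

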